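Reload the vacuum lifter's filter cassette

ROBOT

A 6-joint arm with a two-finger parallel gripper is mounted at the origin on a cart in front of the work surface, level with it; the furniture and walls round the work are solid. World frame = base frame: x ahead of the robot, y to its left, z up, the work surface at z = 0. Lengths are in m, angles in degrees, forces in N, time in s.
With the tool pointing down it reaches from about 0.325 to 0.9 m from the base axis. Payload 3.5 kg.
Tool frame: the origin (TCP) lies at the very end of the fingers, on their centre line; the grasp point (between the pads) lies 19 mm behind it (r.hold_point_z is the distance from the TCP to the grasp point, in m); x points along the fingers, z is the direction in which the jaws open and shut, and the axes are right-handed (so a half turn about x gives the same grasp; the last joint's range is limited). The gripper opens to 85 mm and grips with 20 to 120 N. Pads are 22 mm wide; open, the fingers measure 114 mm over their backs; the gripper's body (76 mm by 85 mm) begins 54 mm behind the grasp point. The pads swing forward as they close: fully open they stand 13 mm farther back than shut.
Start: joints at [-5.924, 15.837, -1.513, 72.651, 0, 84.076], TCP at [0.625, -0, 0.231] pointing down, gripper open.
Joint ranges: [-178.77, 178.77], [-48.84, 107.48], [-61.69, 71.31], [-111.58, 123.2], [-90, 87.43], [-180, 180]. Speed limits (degrees/s): [147.25, 147.25, 180, 180, 180, 180].

INTERFACE

Orientations are given as [roll, pitch, yaw] about the fixed x, y, z axes, in that order (R = Rz(yaw) Ry(pitch) Rx(roll)).
In Python, from cell import r gives the robot as it stands.
- The arm moves only by the shell command python3 -m pendant 'ROWS' [OPENING]. ROWS is JSON, a list that holds one entry, the list of rows, each a list of 4 numbers: the shift along the world's x, y, z in mm, then the turn about the world's z in degrees. In form: [[[dx, dy, dz, turn], ...]]. A call has 1 to 10 rows; each row is the pose to reach, as a shift and turn from the pose measured when the call began; what a row does not reach only later rows make up. A row lasts 1/8 s, in which the tool goes at most 62.5 mm and 10.7 degrees, less where a joint would pass 70% of its speed; a pose out of reach is approached as far as the arm can. A call with a gripper value outside its range is refused whole. OPENING is the closure, from -1 (fully open) to 1 (shut), set as the call begins (- or left out, the last holds). The fingers move at their own pace and stop on an object; the grip force is fixed at half the most. Time passes only in rows, so rows that repeat a pose let the fingers close. It gives the time, the measured TCP pose, the force and the opening at its end, in the units of the state.
- r.sense(): the state, without advancing time (a new reading comes with each control period).
- r.read_camera(name): name is "scene" or "side" or "wrist"; returns a dict with "pixels" (420x560x3 uint8, red, green, blue), "camera_matrix" (3x3 intrinsics, pixels), "rvec" (rotation vector, rad) and "tvec" (3), from world to camera coordinates, as OpenCV has them. Camera axes: x right, y down, z forward; pixel columns grow to the right and rows downward; lengths in m; the calibration is good to about 2 mm. A picture is of the moment at which its call begins. There is no depth.
- r.hand_in(): hands the job in, once; it reports no verdict.
Trained networks look in the newest picture that a camera, given by its name, has taken for a name from the list of things; names that differ only in an ending like _2 or _b are one class to them, and where a whole thing is asked for, a point or a joint stands for the part that bears it (a point fixed in the world has none). Each returns a list of dicts, best first, with "confidence" (0 to 1); they miss things now and then, are a little off and sometimes report something else, mostly with a low value. They report only what shows in the picture. A call takes as long as a camera call.
- r.trace(camera, thing): "region" (420x560 bool, what is visible of it) and "xy" ([column, row] in pixels, amid what is visible of it).
The state is a dict: "time": time; "joint_positions": joint angles; "dq": joint speeds; "tau": joint torques, N m; "eef_pos": TCP position; "orientation": TCP orientation; "ft_force": force on the tool from outside, world axes, zero at the start; "ft_torque": the same for the moment, N m; "opening": finger opening in m.
Only numpy, scipy, OpenCV 4.12 (cv2) and the standard library are available. Lean on these libraries where they do the work, as an engineer would, in place of code of your own. Each camera call takes 0.05 s, during which the arm holds its last target.

TASK

The vacuum lifter's intake filter is being put back together: its perforated screen is already in the bottom slot of the cassette. Slide the wire-mesh disc fully home into the middle slot, then the white felt disc fully home into the top slot, let go of them, and finally swing the keeper plate shut across the front so that none of the discs can slide out. Leave the other things on the table where they are.

Things in the scene. Friction and masses are not known exactly. Their poses are not given: they have to be found in the camera images.
- filter_cassette: Filter cassette, an open rack 118 x 150 x 109 mm fixed to the table: white slotted combs on two side walls, a back plate, front and top open. Origin on the table under the centre of discs that are home; x from the open front to the back, y left, z up. Combs run from x = -46 to 50 mm and reach in to 40.5 mm either side of the middle, the walls to 50.5 mm. Three slots, floors at z = 16, 52 and 88 mm.
- middle_slot (a point): Middle slot. The point lies at the mouth on the slot's floor, half-way between the walls (cassette x = -46, y = 0, z = 52 mm). The slot is 11 mm high, with rounded lips; cassette axes. A disc is home when its rim meets the back plate: its centre is then 46 mm in from this point, and its tongue sticks straight out of the front with the tab's middle 34 mm outside and 16 mm above the floor.
- top_slot (a point): Top slot, 36 mm above the middle one and otherwise like it: the point lies at its mouth on its floor (cassette x = -46, y = 0, z = 88 mm). A tab in this slot stands straight above the tab in the slot below, 9 mm clear of it, and bars the way down to it.
- prescreen_grip (a point): Perforated dark steel screen, loose but home in the bottom slot; 96 mm across, 5 mm thick, 0.09 kg. A flat tongue (22 mm wide, 5 mm thick) runs out to 96 mm from its centre and carries a grey upright grip tab 26 mm long (along x), 10 mm thick (y), 22 mm high. The point is the tab's middle, 16 mm above the disc's underside; the disc's centre lies 80 mm along +x. Stays there.
- mesh_grip (a point): Wire-mesh filter disc, flat on the table, tab up; 96 mm across, 5 mm thick, 0.09 kg. A flat tongue (22 mm wide, 5 mm thick) runs out to 96 mm from its centre and carries a blue upright grip tab 26 mm long (along x), 10 mm thick (y), 22 mm high. The point is the tab's middle, 16 mm above the disc's underside; the disc's centre lies 80 mm along +x. 
- felt_grip (a point): White pleated felt filter disc, flat on the table, tab up; 96 mm across, 5 mm thick, 0.09 kg. A flat tongue (22 mm wide, 5 mm thick) runs out to 96 mm from its centre and carries a green upright grip tab 26 mm long (along x), 10 mm thick (y), 22 mm high. The point is the tab's middle, 16 mm above the disc's underside; the disc's centre lies 80 mm along +x. 
- keeper (a joint): Angle of the keeper, a steel plate 44 mm wide on an upright hinge at the cassette's right front corner (x = -60, y = -56 mm in its frame). 0 = shut, lying across the front along +y, just before the disc rims, right of the tongues; it cannot shut on a disc that sticks out. 1.57 points straight out of the front, 3.0 is the stop, out to the right. It stays where it is left (0.03 N m).
- keeper_post (a point): Middle of the keeper's red upright post, 12 mm across, from z = 98 mm (the plate's top edge) to 127 mm. Its axis stands 22 mm from the hinge axis along the plate; when shut it is at x = -62, y = -34 mm in the cassette's frame. Pinch or push it to swing the keeper.
- parts_dish: White parts dish, 111 mm across and 24 mm high, origin at the centre of its underside. Stays where it is.
- tape_measure: Yellow tape measure 36 x 80 x 62 mm, origin at the centre of its underside. Stays where it is.
- threadlock_bottle: Red upright bottle 24 x 36 x 92 mm, origin at the centre of its underside. Stays where it is.
- bellows_cup: Orange-red bellows suction cup, 62 mm across and 48 mm high, origin at the centre of its underside. Stays where it is.

How it is judged (in metres and radians):
On the way, in this order (a step that is already met when the one before it is completed fails the run):
1. the wire-mesh disc is fully home in the middle slot (x of mesh_grip in the frame of filter_cassette between -0.087 and -0.074 m and y of mesh_grip in the frame of filter_cassette between -0.008 and 0.008 m and z of mesh_grip in the frame of filter_cassette between 0.063 and 0.077 m and angle between mesh_grip's own z axis and vertical below 0.12 rad), for 0.2 s.
2. the felt disc is fully home in the top slot, the mesh disc still in the middle one (all of step 1 and x of felt_grip in the frame of filter_cassette between -0.087 and -0.074 m and y of felt_grip in the frame of filter_cassette between -0.008 and 0.008 m and z of felt_grip in the frame of filter_cassette between 0.099 and 0.113 m and angle between felt_grip's own z axis and vertical below 0.12 rad), for 0.2 s.
At the end, for the whole second after the job is handed in: The perforated screen is still home in the bottom slot, the wire-mesh disc is home in the middle slot and the felt disc in the top slot (each lying in its slot, level to 7 degrees, within 7 mm of the stop and 8 mm sideways at its tab), and the keeper is shut to within 0.17 rad (all of step 2 and x of prescreen_grip in the frame of filter_cassette between -0.087 and -0.074 m and y of prescreen_grip in the frame of filter_cassette between -0.008 and 0.008 m and z of prescreen_grip in the frame of filter_cassette between 0.027 and 0.041 m and angle between prescreen_grip's own z axis and vertical below 0.12 rad and value of joint keeper below 0.17 rad); the robot touches nothing.
It fails at once if a bystander (dish, tape measure, bottle, suction cup) is pushed more than 30 mm (distance of any of parts_dish, tape_measure, threadlock_bottle, bellows_cup from where it was at the start of the episode above 0.03 m).
It also fails if it takes over 72 s, if anything falls off the work surface, if the arm or the gripper's body presses on something with over 40 N, if the wrist force passes 120 N, or if a joint passes its speed limit or range.

## Working session

There is one attempt and no reset: what is moved stays moved. The work goes in short steps, Python scripts to look and compute and a shell command to move; the robot and the scene stay as the last step left them, time stands still between calls to the robot, and variables do not carry over. Pictures are saved under pics/ and viewed, and the job is handed in when it is done.

```bash
ls; mkdir -p pics; cat > h.py <<'E'
import numpy as np, cv2
from cell import r
def cam(n,save=None):
    c=r.read_camera(n)
    if save: cv2.imwrite('pics/'+save+'.png',cv2.cvtColor(c['pixels'],cv2.COLOR_RGB2BGR))
    return c
def ray(c,uv):
    K=np.array(c['camera_matrix']);R=cv2.Rodrigues(np.array(c['rvec'],float))[0];t=np.array(c['tvec'],float).ravel()
    d=R.T@np.linalg.inv(K)@np.array([uv[0],uv[1],1.0]); o=-R.T@t
    return o,d/np.linalg.norm(d)
def atz(c,uv,z):
    o,d=ray(c,uv); return o+d*(z-o[2])/d[2]
def proj(c,P):
    K=np.array(c['camera_matrix'],float)
    return cv2.projectPoints(np.array(P,float).reshape(-1,1,3),np.array(c['rvec'],float),np.array(c['tvec'],float),K,None)[0].reshape(-1,2)
def tri(cs,uvs):
    A=np.zeros((3,3));b=np.zeros(3)
    for c,uv in zip(cs,uvs):
        o,d=ray(c,uv);M=np.eye(3)-np.outer(d,d);A+=M;b+=M@o
    return np.linalg.solve(A,b)
E
python3 - <<'E'
from h import *
print(r.sense())
for n in ['scene','side','wrist']:
    c=cam(n,n+'0'); print(n,ray(c,(280,210)))
    for t in ['filter_cassette','prescreen_grip','mesh_grip','felt_grip','keeper','keeper_post','parts_dish','tape_measure','threadlock_bottle','bellows_cup']:
        print(t,[(round(d['confidence'],2),np.round(d['xy']),int(d['region'].sum())) for d in r.trace(n,t)][:3])
print(r.sense()['time'])
E
```

```text
pics
{'time': 0.0, 'joint_positions': array([-5.92499104e+00,  1.58783028e+01, -1.59809875e+00,  7.26508224e+01,
       -1.00611822e-03,  8.40765992e+01]), 'dq': array([-0.0431611 ,  0.09381674, -0.05639766,  0.02526657, -0.03378781,
       -0.01421711]), 'tau': array([-1.23772923e-03, -4.45513523e+01,  2.95201170e+01,  1.64704624e-02,
       -2.18722530e-04, -1.59438730e-05]), 'eef_pos': array([6.24218542e-01, 5.93754909e-05, 2.30157112e-01]), 'orientation': array([174.52969802,  89.87277205, 174.52810888]), 'ft_force': array([-0.60343513,  0.35289441,  0.06714894]), 'ft_torque': array([ 0.02331189,  0.00762841, -0.00176447]), 'opening': 0.08511419016723769}
scene (array([-0.22575086, -0.78039202,  1.01436781]), array([ 0.55907403,  0.53170324, -0.63618228]))
filter_cassette [(0.9, array([289., 208.]), 2282)]
prescreen_grip [(0.88, array([273., 220.]), 333)]
mesh_grip [(0.76, array([210., 208.]), 649)]
felt_grip [(0.62, array([291., 209.]), 2554), (0.59, array([300., 282.]), 1046)]
keeper [(0.53, array([286., 230.]), 213)]
keeper_post [(0.64, array([286., 229.]), 213)]
parts_dish [(
[... 852 characters left out ...]
ws_cup [(0.91, array([190., 251.]), 420)]
wrist (array([0.62444083, 0.07415462, 0.37349368]), array([-0.00458401, -0.2816568 , -0.95950426]))
filter_cassette [(0.96, array([321., 202.]), 15346)]
prescreen_grip [(0.83, array([278., 166.]), 7362)]
mesh_grip [(0.58, array([167.,   8.]), 1310)]
felt_grip [(0.61, array([191., 318.]), 3443), (0.52, array([322., 202.]), 15277)]
keeper [(0.92, array([206., 264.]), 765)]
keeper_post [(0.92, array([206., 265.]), 861)]
parts_dish [(0.63, array([ 52., 156.]), 9862)]
tape_measure [(0.65, array([ 53., 157.]), 9934), (0.19, array([189., 320.]), 3357)]
threadlock_bottle [(0.47, array([ 53., 156.]), 9951)]
bellows_cup [(0.18, array([279., 164.]), 7360)]
1.65
```

View pictures.

View pics/scene0.png

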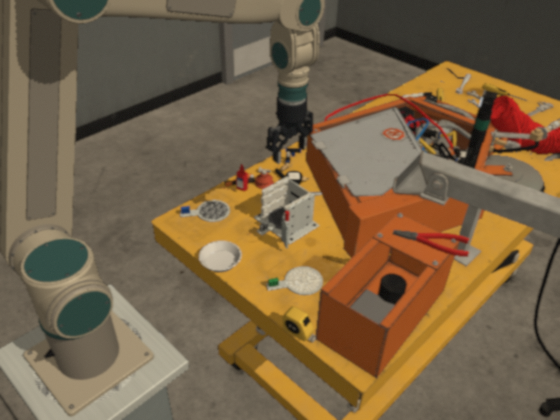

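View pics/side0.png

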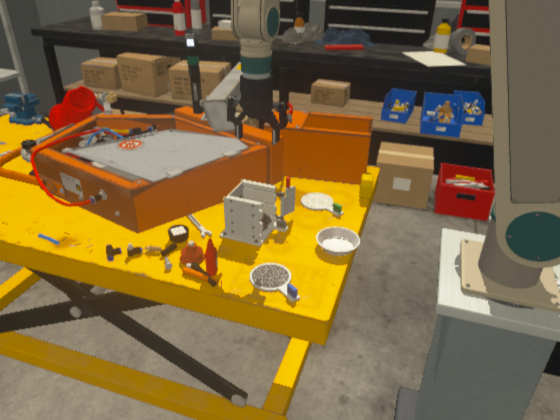

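View pics/wrist0.png

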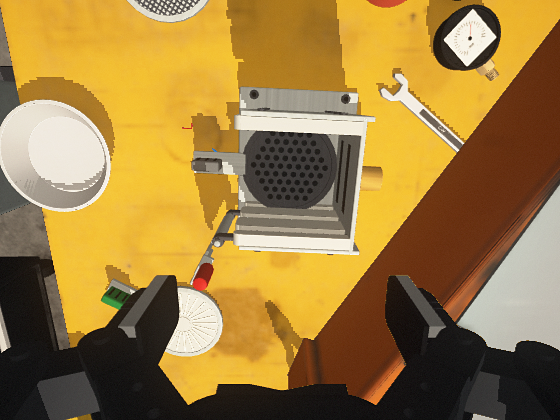

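```bash
python3 - <<'E'
import cv2,numpy as np
def crop(n,x,y,w,h,s):
    i=cv2.imread(f'pics/{n}.png')[y:y+h,x:x+w]; return cv2.resize(i,None,fx=s,fy=s,interpolation=cv2.INTER_CUBIC)
cv2.imwrite('pics/a.png',crop('wrist0',180,70,220,210,3.5)[:600])
a=crop('scene0',165,180,170,130,4); cv2.imwrite('pics/b.png',a)
a=crop('side0',190,160,170,145,4); cv2.imwrite('pics/c.png',a)
E
```

```text
(no output)
```

View pics/a.png

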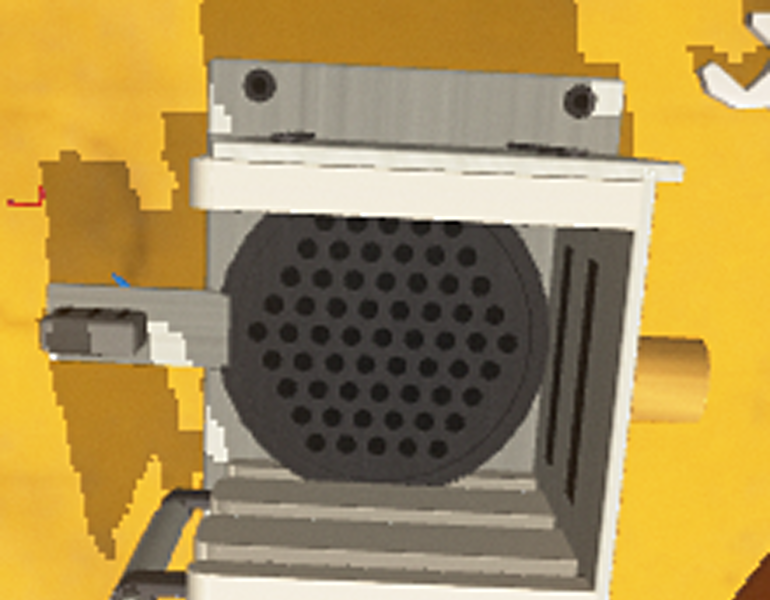

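View pics/b.png

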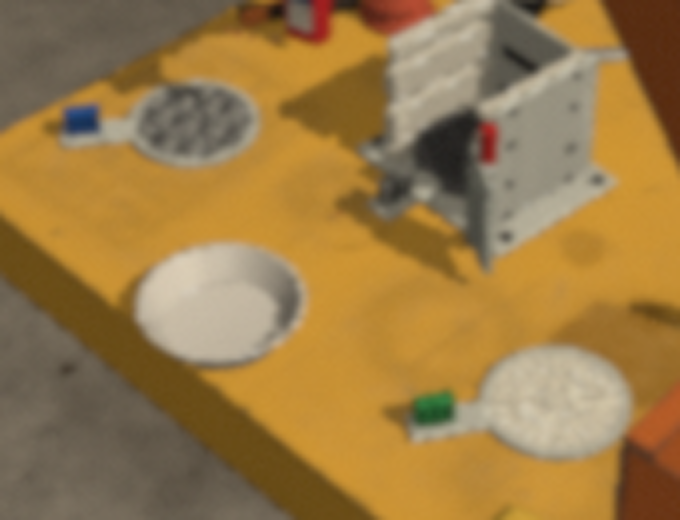

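View pics/c.png

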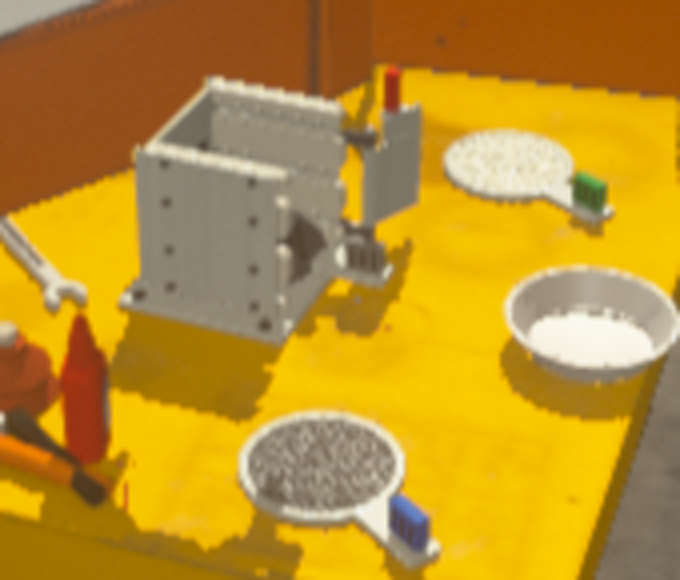

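```bash
python3 - <<'E'
import cv2,numpy as np
i=cv2.imread('pics/wrist0.png')[190:300,90:250]; cv2.imwrite('pics/a2.png',cv2.resize(i,None,fx=5,fy=5,interpolation=cv2.INTER_CUBIC))
i=cv2.imread('pics/wrist0.png')[190:270,210:380]; cv2.imwrite('pics/a3.png',cv2.resize(i,None,fx=4.5,fy=4.5,interpolation=cv2.INTER_CUBIC))
E
```

```text
(no output)
```

View pics/a2.png

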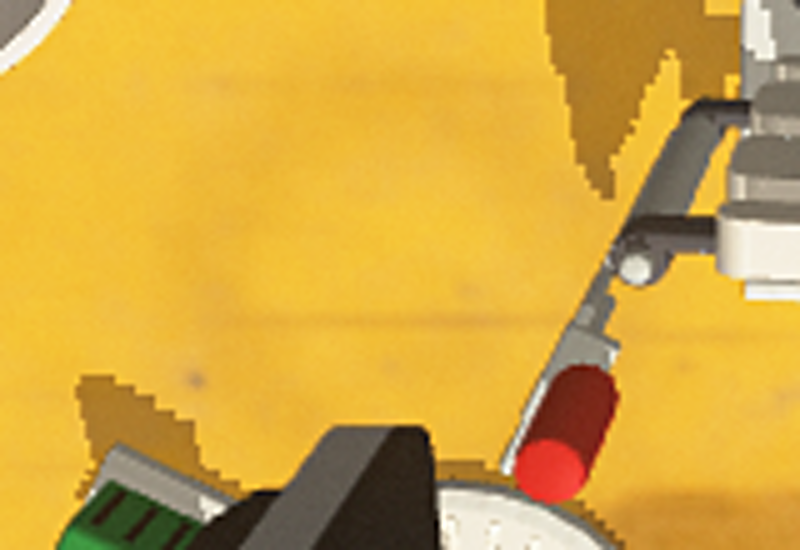

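View pics/a3.png

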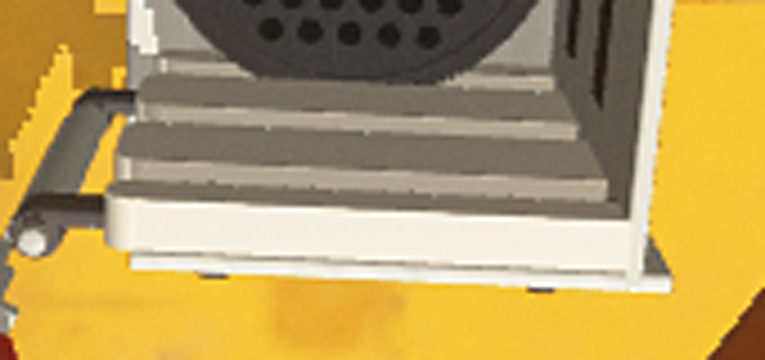

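```bash
cat >> h.py <<'E'
E
python3 - <<'E'
from h import *
c=cam('wrist')
for p in [(234.9,129.1),(360.6,135.1),(234,233.3),(350,238.2),
 (180+88/3.5,70+318/3.5), (90+637/5,190+268/5),(90+550/5,190+470/5)]:
    print(p,np.round(atz(c,p,.109),4),np.round(atz(c,p,.127),4),np.round(atz(c,p,.043),4))
cs,cd=cam('scene'),cam('side')
for n in ['blue','green']:
    uv=[]
    for k,c2 in [('scene',cs),('side',cd)]:
        px=c2['pixels'].astype(int); R,G,B=px[...,0],px[...,1],px[...,2]
        m=(B>R+40)&(B>G+30) if n=='blue' else (G>R+35)&(G>B+20)
        box=dict(scene=dict(blue=(175,200,198,220),green=(260,290,272,295)),side=dict(blue=(280,305,280,302),green=(328,346,200,216)))[k][n]
        mm=np.zeros_like(m);mm[box[2]:box[3],box[0]:box[1]]=1
        ys,xs=np.nonzero(m&mm); uv.append((xs.mean(),ys.mean())); print(n,k,len(xs),uv[-1])
    print(n,tri([cs,cd],uv))
for t in ['mesh_grip','felt_grip']:
    for k,c2 in [('scene',cs),('side',cd)]:
        for d in r.trace(k,t)[:2]:
            reg=d['region'].astype(np.uint8)
            o=cv2.morphologyEx(reg,cv2.MORPH_OPEN,cv2.getStructuringElement(cv2.MORPH_ELLIPSE,(13,13)))
            ys,xs=np.nonzero(o)
            if len(xs): print(t,k,d['confidence'],len(xs),(xs.mean(),ys.mean()),np.round(atz(c2,(xs.mean(),ys.mean()),.004),4))
print(r.sense()['time'])
E
```

```text
(234.9, 129.1) [0.5905 0.0579 0.109 ] [0.5928 0.059  0.127 ] [0.582  0.0538 0.043 ]
(360.6, 135.1) [0.6822 0.0536 0.109 ] [0.6783 0.055  0.127 ] [0.6966 0.0484 0.043 ]
(234, 233.3) [ 0.5866 -0.0228  0.109 ] [ 0.5892 -0.0162  0.127 ] [ 0.5772 -0.0469  0.043 ]
(350, 238.2) [ 0.679  -0.0269  0.109 ] [ 0.6752 -0.0201  0.127 ] [ 0.6926 -0.0522  0.043 ]
(205.14285714285714, 160.85714285714286) [0.5673 0.0348 0.109 ] [0.5712 0.0375 0.127 ] [0.5531 0.0249 0.043 ]
(217.4, 243.6) [ 0.573  -0.0315  0.109 ] [ 0.5765 -0.0243  0.127 ] [ 0.5601 -0.0579  0.043 ]
(200.0, 284.0) [ 0.5566 -0.0675  0.109 ] [ 0.5612 -0.0579  0.127 ] [ 0.5397 -0.1029  0.043 ]
blue scene 27 (np.float64(184.8148148148148), np.float64(209.14814814814815))
blue side 28 (np.float64(291.2857142857143), np.float64(286.9642857142857))
blue [0.45278656 0.24127277 0.0231631 ]
green scene 45 (np.float64(273.0444444444444), np.float64(281.4222222222222))
green side 14 (np.float64(337.14285714285717), np.float64(205.14285714285714))
green [ 0.43537742 -0.13604128  0.02305647]
mesh_grip scene 0.83 546 (np.float64(212.5201465201465), np.float64(210.96520146520146)) [0.5163 0.1978 0.004 ]
mesh_grip side 0.9 1090 (np.float64(272.448623853211), np.float64(278.0550458715596)) [0.511  0.2035 0.004 ]
felt_grip scene 0.86 847 (np.float64(302.69539551357735), np.float64(280.3884297520661)) [ 0.5034 -0.1739  0.004 ]
felt_grip side 0.77 428 (np.float64(317.20093457943926), np.float64(200.4789719626168)) [ 0.5038 -0.176   0.004 ]
2.0
```

```bash
python3 -m pendant '[[[-20,30,-10,8],[-45,65,-22,17],[-70,100,-36,26],[-95,135,-50,35],[-120,170,-65,44],[-145,205,-80,52],[-165,230,-95,56],[-171,241,-100,56],[-171,241,-100,56]]]'
python3 - <<'E'
from h import *
c=cam('wrist','w1'); s=r.sense(); print(s['joint_positions'],s['eef_pos'],s['orientation'])
for t in ['mesh_grip']:
  print([(round(d['confidence'],2),np.round(d['xy']),int(d['region'].sum())) for d in r.trace('wrist',t)][:3])
print(ray(c,(280,210)))
c1=cam('scene');c2=cam('side')
for t in ['parts_dish','tape_measure','threadlock_bottle','bellows_cup']:
    for k,c in [('scene',c1),('side',c2)]:
        d=r.trace(k,t)[0]; print(t,k,d['confidence'],np.round(atz(c,d['xy'],.03),3))
E
```

```text
time: 3.12
eef_pos: [0.4541, 0.2412, 0.1314]
orientation: [-110.1, 90.0, -54.1]
ft_force: [0.2, -0.2, 0.9]
opening: 0.0855
[ 2.07255160e+01  9.03712208e+00 -2.27490446e+01  5.81436697e+01
 -3.61217645e-02  5.47620198e+01] [0.45497418 0.24091854 0.13179793] [-62.47836493  89.92108413  -6.5148909 ]
[(0.71, array([283., 284.]), 10597)]
(array([0.39191131, 0.28268674, 0.27348262]), array([ 0.23167954, -0.16147013, -0.95929765]))
parts_dish scene 0.64 [0.395 0.024 0.03 ]
parts_dish side 0.65 [0.395 0.032 0.03 ]
tape_measure scene 0.33 [ 0.599 -0.023  0.03 ]
tape_measure side 0.81 [ 0.37  -0.278  0.03 ]
threadlock_bottle scene 0.67 [0.655 0.224 0.03 ]
threadlock_bottle side 0.56 [0.659 0.214 0.03 ]
bellows_cup scene 0.69 [0.693 0.177 0.03 ]
bellows_cup side 0.93 [0.717 0.206 0.03 ]
```

View pics/w1.png

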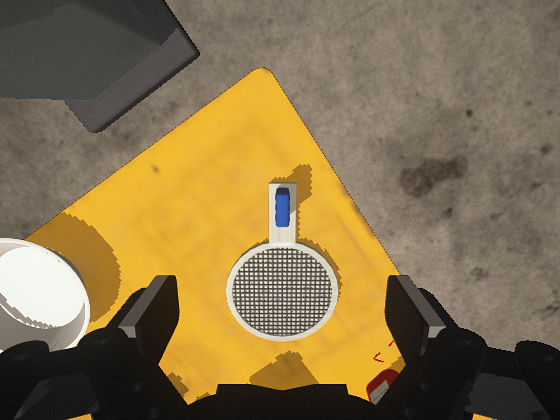

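```bash
cat >> h.py <<'E'
def blob(c,col,box=None):
    px=c['pixels'].astype(int); R,G,B=px[...,0],px[...,1],px[...,2]
    m=((B>R+30)&(B>G+20)) if col=='blue' else ((G>R+25)&(G>B+15))
    n,l,st,ce=cv2.connectedComponentsWithStats(m.astype(np.uint8))
    i=1+np.argmax(st[1:,4]); ys,xs=np.nonzero(l==i)
    rc=cv2.minAreaRect(np.stack([xs,ys],1).astype(np.float32))
    return rc,len(xs)
E
python3 - <<'E'
from h import *
c=cam('wrist')
rc,n=blob(c,'blue'); print(rc,n); 
for z in (.016,.027): print(np.round(atz(c,rc[0],z),4))
for p in cv2.boxPoints(rc): print(p,np.round(atz(c,p,.027),4))
d=r.trace('wrist','mesh_grip')[0]
reg=d['region'].astype(np.uint8)
o=cv2.morphologyEx(reg,cv2.MORPH_OPEN,cv2.getStructuringElement(cv2.MORPH_ELLIPSE,(45,45)))
cn=max(cv2.findContours(o,0,1)[0],key=cv2.contourArea); e=cv2.fitEllipse(cn); print(e,np.round(atz(c,e[0],.004),4))
i=cv2.cvtColor(c['pixels'],cv2.COLOR_RGB2BGR)[170:250,250:320]; cv2.imwrite('pics/w1c.png',cv2.resize(i,None,fx=7,fy=7,interpolation=cv2.INTER_NEAREST))
E
```

```text
((282.5, 209.5), (33.0, 13.0), 90.0) 447
[0.4548 0.2408 0.016 ]
[0.4521 0.2426 0.027 ]
[276. 193.] [0.4393 0.2456 0.027 ]
[289. 193.] [0.4445 0.2533 0.027 ]
[289. 226.] [0.4653 0.2394 0.027 ]
[276. 226.] [0.4599 0.2315 0.027 ]
((281.980712890625, 289.06494140625), (102.95093536376953, 110.75240325927734), 89.2198715209961) [0.5159 0.1991 0.004 ]
```

View pics/w1c.png

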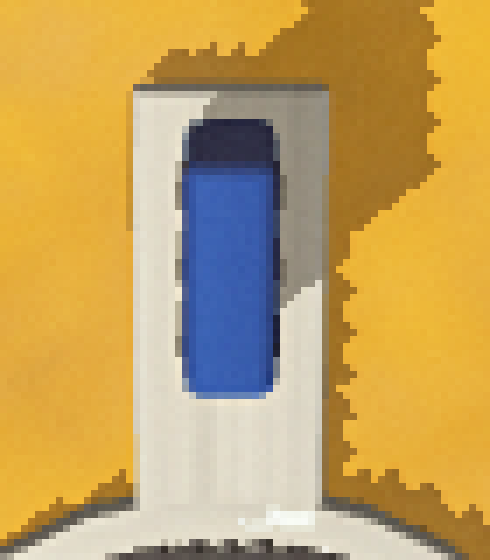

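```bash
python3 -m pendant '[[[-2,1,-30,0],[-2,1,-65,0],[-2,1,-95,0],[-2,1,-115,0],[-2,1,-123,0],[-2,1,-123,0],[-2,1,-123,0]]]'; python3 -m pendant '[[[0,0,0,0],[0,0,0,0],[0,0,0,0],[0,0,0,0],[0,0,0,0],[0,0,0,0]]]' 1
```

```text
time: 4.7
eef_pos: [0.453, 0.2423, 0.0093]
orientation: [-35.4, 89.9, 20.6]
ft_force: [1.2, 0.5, -0.5]
opening: 0.0857
time: 5.45
eef_pos: [0.4531, 0.2424, 0.0095]
orientation: [-34.7, 89.9, 21.3]
ft_force: [-0.6, -0.8, 2.9]
opening: 0.0084
```

```bash
python3 -m pendant '[[[0,0,25,0],[0,0,60,0],[0,0,100,0],[0,0,130,0],[0,-10,140,4],[-1,-45,140,10],[-2,-85,140,16],[-4,-125,140,23],[-6,-165,140,29],[-8,-200,140,31]]]'; python3 -m pendant '[[[-1,-16,0,0.4],[-1,-18,0,0.4],[-1,-18,0,0.4]]]'
python3 - <<'E'
from h import *
c=cam('wrist','w2'); cam('side','s2'); s=r.sense(); o=s['orientation'];print(s['eef_pos'],(o[2]-o[0])%360,s['joint_positions'],s['opening'])
E
```

```text
time: 6.7
eef_pos: [0.4443, 0.0411, 0.1489]
orientation: [-7.6, 89.9, 79.5]
ft_force: [0.0, 0.6, -1.5]
opening: 0.0082
time: 7.08
eef_pos: [0.4431, 0.0235, 0.1486]
orientation: [9.4, 89.9, 96.8]
ft_force: [0.2, -0.0, -1.7]
opening: 0.0087
[0.44324527 0.02377795 0.14879466] 87.51958486837647 [ -5.35811737   0.95798886 -29.45072821  59.60022235   0.11107613
  -2.87771091] 0.008283180908452386
```

View pics/w2.png

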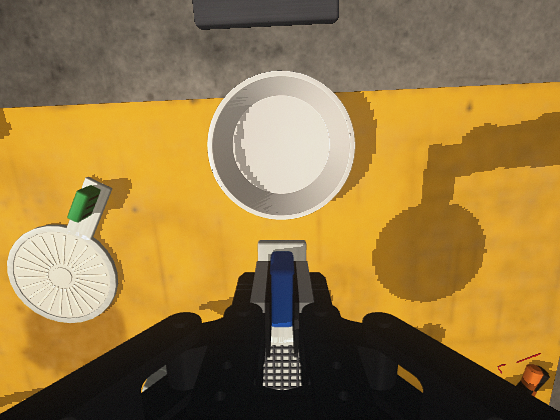

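View pics/s2.png

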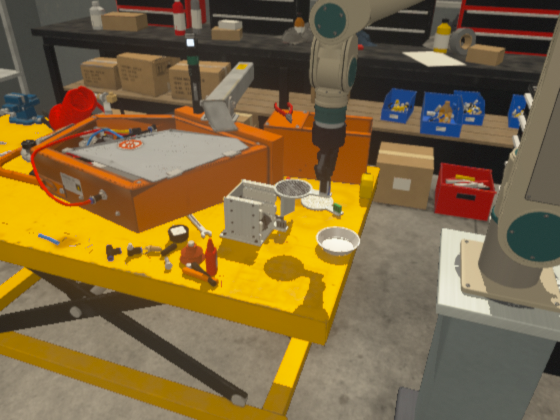

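```bash
cat >> h.py <<'E'
O=np.array([.634,.0155,0]);yaw=np.radians(-2.65)
ex=np.array([np.cos(yaw),np.sin(yaw),0]);ey=np.array([-np.sin(yaw),np.cos(yaw),0]);ez=np.array([0,0,1.])
def W(x,y,z): return O+ex*x/1e3+ey*y/1e3+ez*z/1e3
def over(c,lines,crop,s,name):
    x,y,w,h=crop
    i=cv2.cvtColor(c['pixels'],cv2.COLOR_RGB2BGR)[y:y+h,x:x+w]; i=cv2.resize(i,None,fx=s,fy=s,interpolation=cv2.INTER_CUBIC)
    for L,col in lines:
        p=((proj(c,L)-[x,y]+.5)*s).astype(np.int32); cv2.polylines(i,[p],False,col,1,cv2.LINE_AA)
    cv2.imwrite('pics/'+name+'.png',i)
def cass():
    L=[]
    for sgn in (1,-1):
        L.append(([W(-46,40.5*sgn,109),W(48,40.5*sgn,109)],(0,0,255)))
        L.append(([W(-46,40.5*sgn,0),W(-46,40.5*sgn,109)],(0,0,255)))
        for z in (52,63,88,99): L.append(([W(-46,40.5*sgn,z),W(-46,50.5*sgn,z)],(255,0,0)))
    return L
def disc(tab,ax,zu):
    cc=tab+ax*.08; L=[]
    bx=np.array([-ax[1],ax[0],0])
    for z in (zu,zu+.005):
        L.append(([np.array([cc[0],cc[1],z])+.048*(np.cos(a)*ax+np.sin(a)*bx) for a in np.linspace(0,2*np.pi,60)],(0,255,0)))
    return L
E
python3 - <<'E'
from h import *
s=r.sense();t=s['eef_pos']
L=cass()+disc(t,ex,t[2]-.0095)
over(cam('side'),L,(210,160,140,100),5.5,'s2o')
over(cam('scene'),L,(210,150,140,100),5.5,'c2o')
E
```

```text
(no output)
```

View pics/s2o.png

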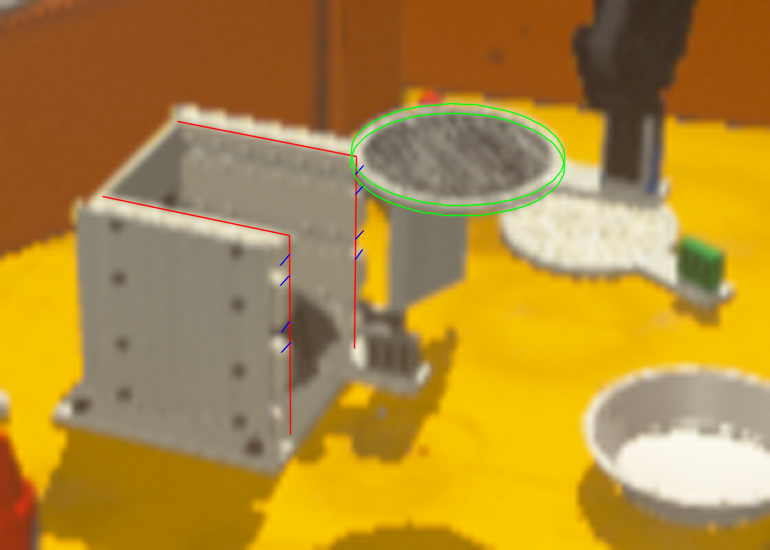

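View pics/c2o.png

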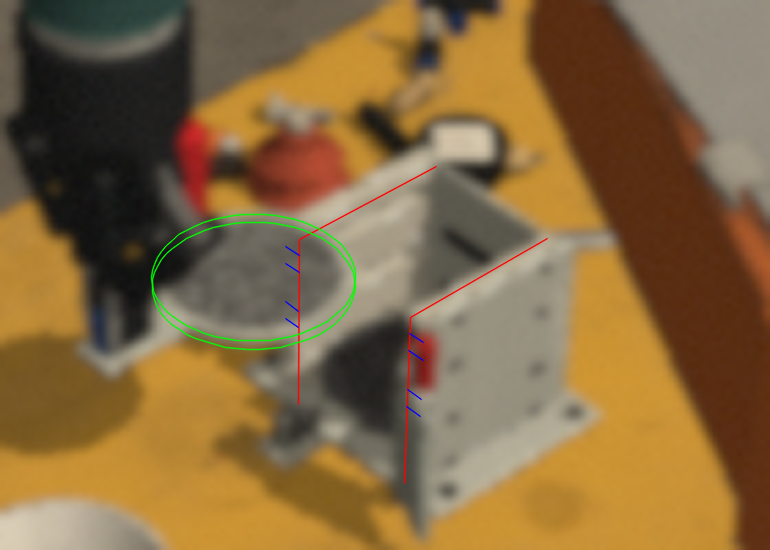

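```bash
python3 -m pendant '[[[0,0.5,-25,0],[0,0.5,-55,0],[0,0.5,-78,0],[0,0.5,-84,0],[0,0.5,-84,0],[0,0.5,-84,0]]]'
python3 - <<'E'
from h import *
s=r.sense();t=s['eef_pos']; print(t)
L=cass()+disc(t,ex,t[2]-.0095)
over(cam('side'),L,(210,160,140,100),5.5,'s3o')
over(cam('scene'),L,(210,160,140,100),5.5,'c3o')
E
```

```text
time: 8.02
eef_pos: [0.4445, 0.0243, 0.0659]
orientation: [-53.1, 89.8, 34.5]
ft_force: [-0.2, -0.2, -1.9]
opening: 0.0085
[0.44447085 0.02431427 0.06592098]
```

View pics/s3o.png

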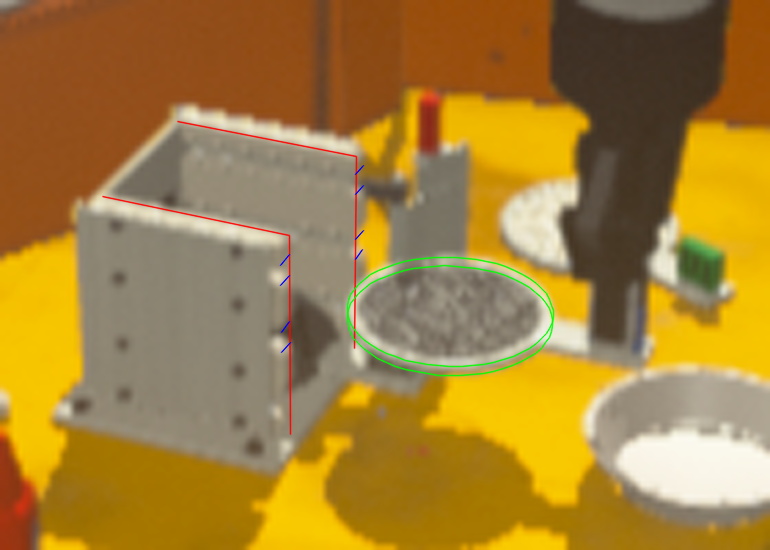

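View pics/c3o.png

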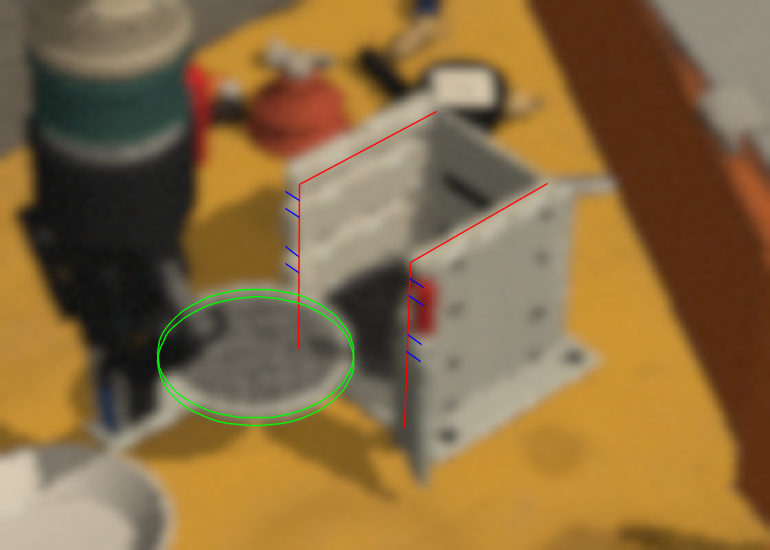

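```bash
python3 -m pendant '[[[0,0,-2.5,0],[8,-0.4,-2.5,0],[18,-0.8,-2.5,0],[28,-1.3,-2.5,0],[38,-1.8,-2.5,0],[48,-2.2,-2.5,0],[58,-2.7,-2.5,0],[58,-2.7,-2.5,0]]]'
```

```text
time: 9.12
eef_pos: [0.5036, 0.0214, 0.0636]
orientation: [-62.5, 89.8, 25.0]
ft_force: [-0.1, 0.0, -0.7]
opening: 0.008
```

```bash
python3 -m pendant '[[[10,-0.5,0,0],[20,-0.9,0,0],[30,-1.4,0,0],[40,-1.8,0,0],[45,-2,0,0],[45,-2,0,0]]]';python3 -m pendant '[[[2,-0.1,0,0],[4,-0.2,0,0],[6,-0.3,0,0],[6,-0.3,0,0]]]'
```

```text
time: 9.88
eef_pos: [0.549, 0.0194, 0.0635]
orientation: [-63.4, 89.8, 24.1]
ft_force: [-0.1, -0.8, -0.6]
opening: 0.0083
time: 10.38
eef_pos: [0.553, 0.0192, 0.0628]
orientation: [18.1, 89.9, 105.7]
ft_force: [-4.2, -0.1, -1.1]
opening: 0.008
```

```bash
python3 -m pendant '[[[0,0,0,0],[0,0,0,0],[0,0,0,0],[0,0,0,0]]]' 0.2;  python3 -m pendant '[[[0,0,8,0],[0,0,30,0],[0,0,70,0],[0,0,105,0],[-10,0,120,0],[-20,0,130,0]]]'
python3 - <<'E'
from h import *
L=cass()+disc(W(-80,0,0),ex,.052)
over(cam('side'),L,(210,160,140,100),5.5,'s4o')
over(cam('scene'),L,(210,160,140,100),5.5,'c4o')
E
```

```text
time: 10.88
eef_pos: [0.5536, 0.0192, 0.0631]
orientation: [-18.6, 89.9, 69.0]
ft_force: [-0.1, 0.5, 0.0]
opening: 0.0339
time: 11.62
eef_pos: [0.5327, 0.0192, 0.1936]
orientation: [-12.7, 89.9, 74.8]
ft_force: [-0.8, -0.5, -0.5]
opening: 0.0339
```

View pics/s4o.png

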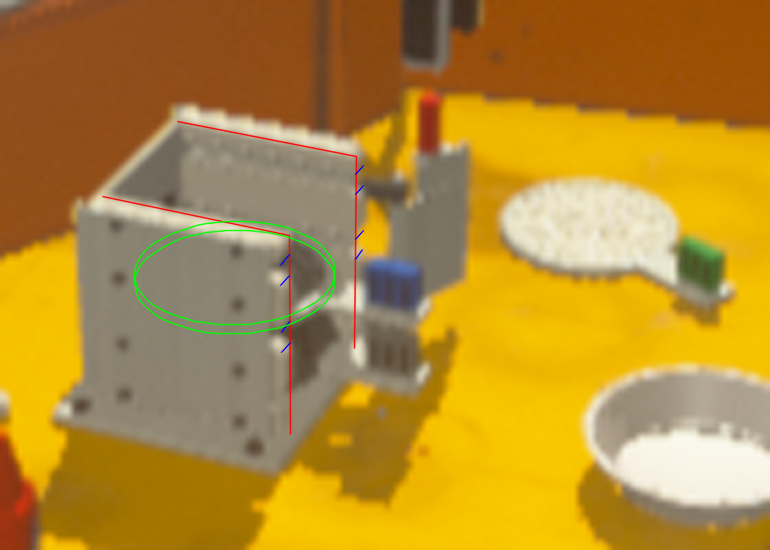

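View pics/c4o.png

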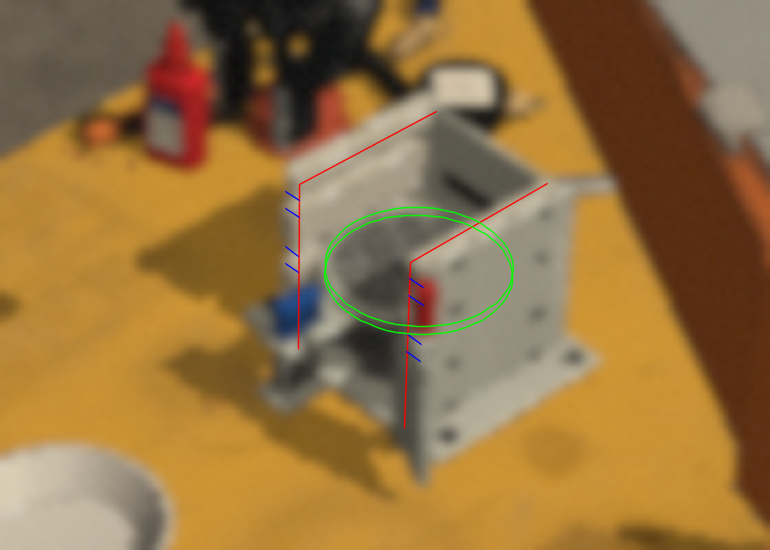

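```bash
python3 -m pendant '[[[-25,-15,0,-6],[-50,-45,-5,-13],[-75,-85,-20,-20],[-92,-125,-40,-26],[-96,-152,-57,-27.4],[-96,-156,-60,-27.4],[-96,-156,-60,-27.4]]]' -1
python3 - <<'E'
from h import *
c=cam('wrist','w5')
rc,n=blob(c,'green'); print(rc,n); s=r.sense(); o=s['orientation'];print(s['eef_pos'],(o[2]-o[0])%360,s['joint_positions'],s['opening'])
for z in (.016,.027): print(np.round(atz(c,rc[0],z),4))
for p in cv2.boxPoints(rc): print(p,np.round(atz(c,p,.027),4))
d=r.trace('wrist','felt_grip')[0]; print(d['confidence'],d['xy'])
reg=d['region'].astype(np.uint8)
o=cv2.morphologyEx(reg,cv2.MORPH_OPEN,cv2.getStructuringElement(cv2.MORPH_ELLIPSE,(45,45)))
cn=max(cv2.findContours(o,0,1)[0],key=cv2.contourArea); e=cv2.fitEllipse(cn); print(e,np.round(atz(c,e[0],.004),4))
E
```

```text
time: 12.6
eef_pos: [0.4355, -0.1362, 0.1325]
orientation: [48.5, 89.8, 108.7]
ft_force: [-0.2, 0.1, 0.0]
opening: 0.0853
((283.5, 212.0), (13.0, 32.0), 0.0) 425
[ 0.43603461 -0.13604755  0.13300934] 60.179477341817716 [-25.52645115   3.24521568 -29.17986259  57.62867689   0.12433905
   4.29401318] 0.08550009375418693
[ 0.4384 -0.1363  0.016 ]
[ 0.4356 -0.1347  0.027 ]
[277. 228.] [ 0.4439 -0.1451  0.027 ]
[277. 196.] [ 0.4228 -0.1328  0.027 ]
[290. 196.] [ 0.4275 -0.1247  0.027 ]
[290. 228.] [ 0.4487 -0.1367  0.027 ]
0.68 [280.9, 284.0]
((281.9554138183594, 291.306884765625), (100.74964141845703, 109.66585540771484), 89.88984680175781) [ 0.5023 -0.1743  0.004 ]
```

View pics/w5.png

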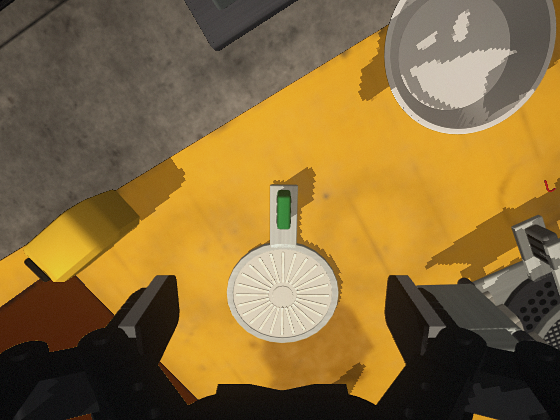

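```bash
python3 - <<'E'
from h import *
c=cam('wrist')
print(proj(c,[[.4075,-.185,.02],[.4075,-.185,.13],[.4355,-.135,.027],[.4,-.197,.1]]))
for p in [(40,285),(110,320),(180,400)]: print(atz(c,p,0),atz(c,p,.1))
E
```

```text
[[205.94721398 208.69696864]
 [157.00333872 276.16578203]
 [282.32435905 210.57273304]
 [149.16168988 249.41185092]]
[ 0.39643836 -0.35392997  0.        ] [ 0.38728669 -0.26160654  0.1       ]
[ 0.4543438  -0.32308733  0.        ] [ 0.4241795  -0.24195603  0.1       ]
[ 0.55906959 -0.31959037  0.        ] [ 0.49090255 -0.23972804  0.1       ]
```

```bash
python3 -m pendant '[[[-0.5,1,-30,0],[-0.5,1,-65,0],[-0.5,1,-95,0],[-0.5,1,-115,0],[-0.5,1,-123.5,0],[-0.5,1,-123.5,0],[-0.5,1,-123.5,0]]]'; python3 -m pendant '[[[0,0,0,0],[0,0,0,0],[0,0,0,0],[0,0,0,0],[0,0,0,0],[0,0,0,0]]]' 1
```

```text
time: 13.62
eef_pos: [0.4372, -0.1353, 0.0111]
orientation: [-48.1, 89.8, 12.1]
ft_force: [0.2, -0.5, 0.0]
opening: 0.0858
time: 14.38
eef_pos: [0.4373, -0.1355, 0.0113]
orientation: [-54.0, 89.8, 6.2]
ft_force: [-0.8, -0.4, 2.8]
opening: 0.0084
```

```bash
python3 -m pendant '[[[0,0,25,0],[0,0,65,0],[0,0,110,0],[0,0,145,0],[0,0,155,0],[1,20,155,4],[3,60,155,11],[5,100,155,18],[7,135,155,24],[9,155,155,27.2]]]'; python3 -m pendant '[[[0,4.5,0,0.2],[0,4.5,-20,0.2],[0,4.5,-50,0],[0,4.5,-61,0],[0,4.5,-61,0],[0,4.5,-61,0]]]'
python3 - <<'E'
from h import *
s=r.sense();t=s['eef_pos']; o=s['orientation'];print(t,(o[2]-o[0])%360, 'line y',.0155+(.634-t[0])*.0463)
L=cass()+disc(t-.0018*ex,ex,t[2]-.0112)
over(cam('side'),L,(210,160,140,100),5.5,'s6o')
over(cam('scene'),L,(210,160,140,100),5.5,'c6o')
E
```

```text
time: 15.62
eef_pos: [0.4446, 0.0212, 0.1642]
orientation: [25.2, 89.8, 112.8]
ft_force: [0.4, -0.3, -0.9]
opening: 0.0084
time: 16.38
eef_pos: [0.4454, 0.0254, 0.1039]
orientation: [-5.0, 89.9, 82.6]
ft_force: [-0.0, -0.1, -0.8]
opening: 0.0081
[0.44538045 0.02539249 0.10394534] 87.62582564617627 line y 0.02423308504970161
```

View pics/s6o.png

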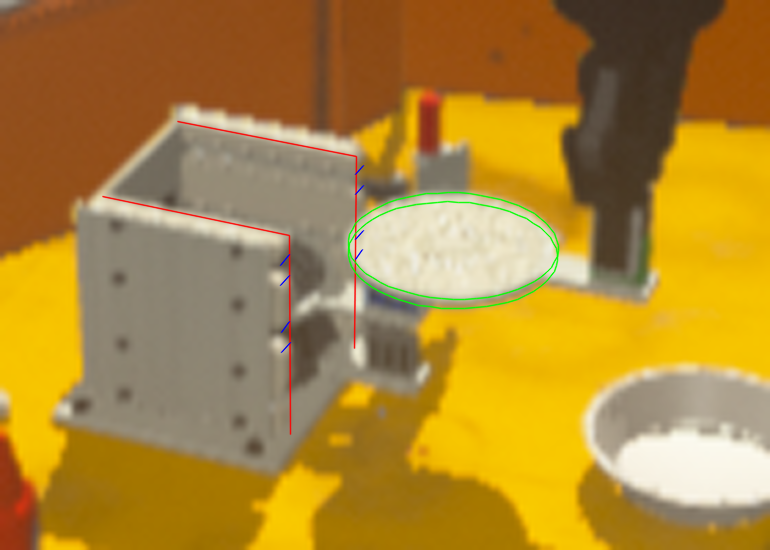

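View pics/c6o.png

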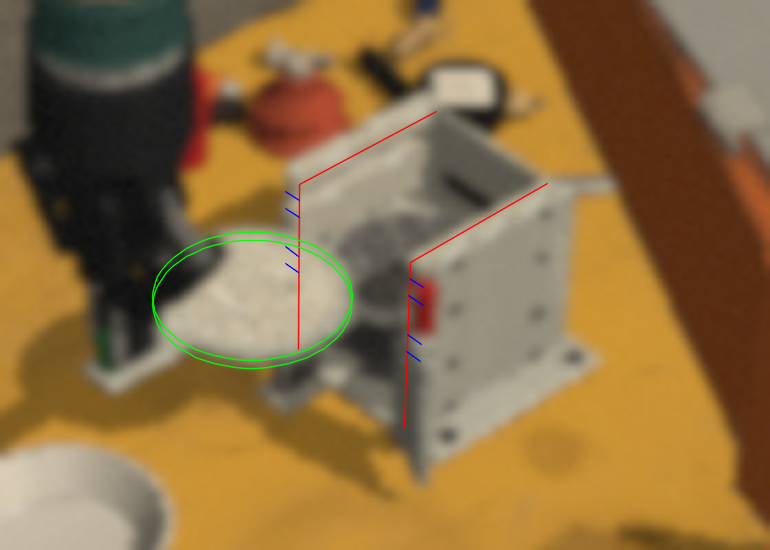

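```bash
python3 -m pendant '[[[0,-1.2,-2.2,-0.2],[8,-1.6,-2.2,-0.2],[18,-2,-2.2,-0.2],[28,-2.5,-2.2,-0.2],[38,-3,-2.2,-0.2],[48,-3.4,-2.2,-0.2],[58,-3.9,-2.2,-0.2],[58,-3.9,-2.2,-0.2]]]'
```

```text
time: 17.48
eef_pos: [0.5048, 0.0215, 0.1022]
orientation: [-37.2, 89.8, 50.3]
ft_force: [0.4, 0.3, -0.9]
opening: 0.0083
```

```bash
python3 -m pendant '[[[10,-0.5,-0.5,0],[20,-0.9,-0.5,0],[30,-1.4,-0.5,0],[40,-1.8,-0.5,0],[46,-2.1,-0.5,0],[46,-2.1,-0.5,0]]]';python3 -m pendant '[[[2,-0.1,0,0],[4,-0.2,0,0],[6,-0.3,0,0],[6,-0.3,0,0]]]'
```

```text
time: 18.23
eef_pos: [0.5513, 0.0193, 0.1017]
orientation: [-40.2, 89.8, 47.2]
ft_force: [-0.3, 0.1, -1.4]
opening: 0.0085
time: 18.73
eef_pos: [0.5536, 0.0193, 0.1008]
orientation: [66.2, 89.7, 153.7]
ft_force: [-7.7, 0.2, 3.3]
opening: 0.0088
```

```bash
python3 -m pendant '[[[0,0,0,0],[0,0,0,0],[0,0,0,0],[0,0,0,0]]]' 0.2;  python3 -m pendant '[[[0,0,8,0],[0,0,30,0],[0,0,60,0],[-10,0,80,0],[-20,0,90,0]]]'
python3 - <<'E'
from h import *
L=cass()+disc(W(-80,0,0),ex,.088)
for z in (16,52,88): L.append(([W(-93,-5,z+27),W(-67,-5,z+27),W(-67,5,z+27),W(-93,5,z+27),W(-93,-5,z+27)],(255,0,255)))
over(cam('side','s7'),L,(210,160,140,100),5.5,'s7o')
over(cam('scene'),L,(210,160,140,100),5.5,'c7o')
over(cam('wrist','w7'),L,(0,0,560,420),1.4,'w7o')
E
```

```text
time: 19.23
eef_pos: [0.5542, 0.0193, 0.1011]
orientation: [62.0, 89.7, 149.5]
ft_force: [-0.5, 0.7, -0.2]
opening: 0.0344
time: 19.85
eef_pos: [0.534, 0.0192, 0.1926]
orientation: [49.2, 89.8, 136.6]
ft_force: [0.0, -0.4, 0.2]
opening: 0.0342
```

View pics/s7o.png

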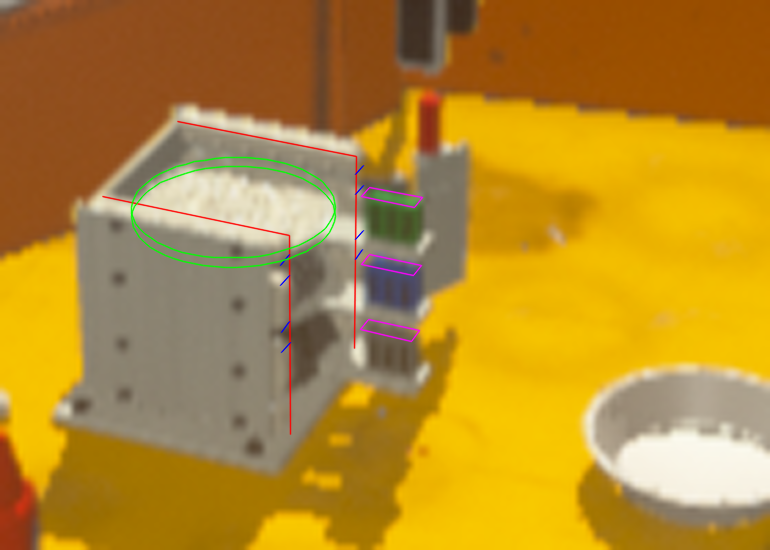

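View pics/c7o.png

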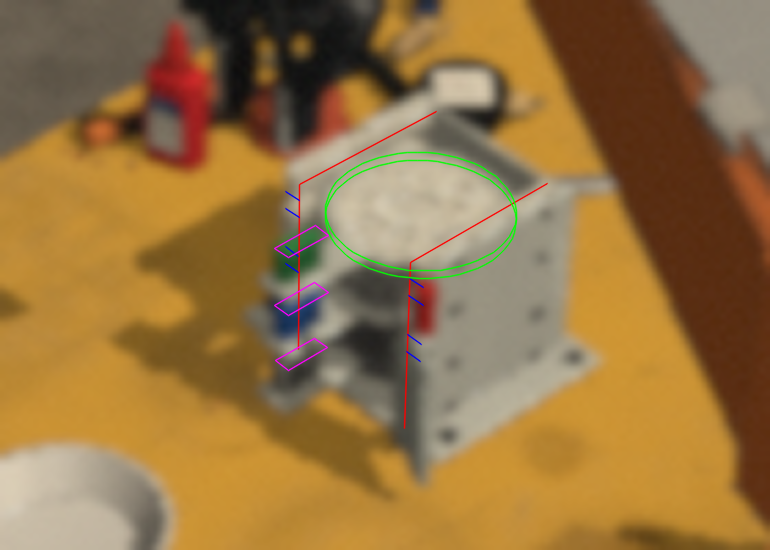

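View pics/w7o.png

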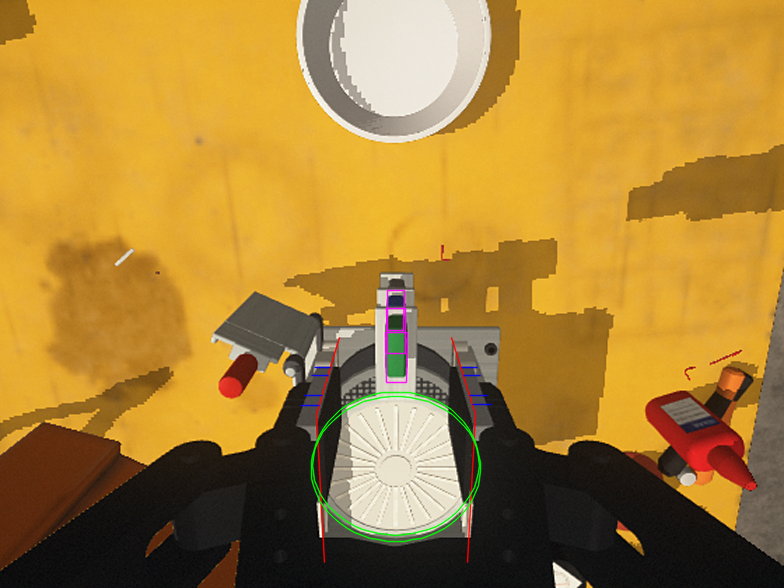

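```bash
python3 - <<'E'
from h import *
c=cam('wrist')
i=cv2.cvtColor(c['pixels'],cv2.COLOR_RGB2BGR)[200:300,140:250]; cv2.imwrite('pics/w8c.png',cv2.resize(i,None,fx=6,fy=6,interpolation=cv2.INTER_CUBIC))
print(np.round(W(-60,-56,0),4))
s=r.sense();o=s['orientation'];print(s['eef_pos'],(o[2]-o[0])%360,s['joint_positions'])
for th in np.radians([130,140,145,150,155,160]):
    rel=22*np.array([-np.sin(th),np.cos(th)])+2*np.array([-np.cos(th),-np.sin(th)])
    P=W(-60+rel[0],-56+rel[1],127); print(np.degrees(th),np.round(P,4),proj(c,P), (proj(c,P)[0]-[140,200])*6)
print((proj(c,[W(-60,-56,98),W(-60,-56,109)])-[140,200])*6)
E
```

```text
[ 0.5715 -0.0377  0.    ]
[0.53334367 0.01929067 0.19048917] 87.43509848791541 [ -4.93595715   8.2862185  -15.98315473  66.02132586   0.11986083
  -2.3713597 ]
130.0 [ 0.5552 -0.0526  0.127 ] [[170.59071877 269.4878495 ]] [183.54431263 416.92709703]
140.0 [ 0.558  -0.0552  0.127 ] [[167.1519621  273.69763123]] [162.9117726  442.18578736]
145.0 [ 0.5596 -0.0563  0.127 ] [[165.77955902 276.00228126]] [154.67735415 456.01368753]
150.0 [ 0.5613 -0.0573  0.127 ] [[164.65176973 278.41497839]] [147.91061837 470.48987032]
155.0 [ 0.563  -0.0581  0.127 ] [[163.77591538 280.91601257]] [142.6554923  485.49607543]
160.0 [ 0.5648 -0.0587  0.127 ] [[163.15717489 283.48520969]] [138.94304933 500.91125812]
[[394.77309113 428.98235151]
 [375.71297492 470.88551469]]
```

View pics/w8c.png

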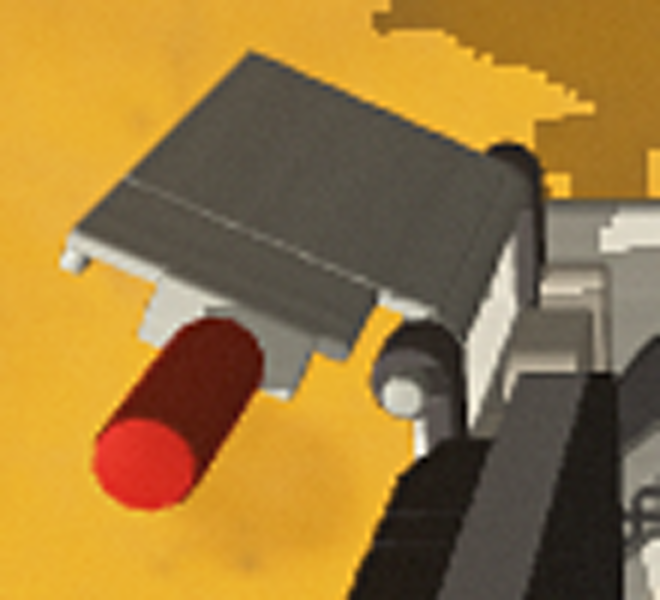

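```bash
python3 -m pendant '[[[4,-12,0,10],[9,-27,0,20],[15,-43,0,30],[21,-60,0,40],[27,-77,0,50],[27,-77,0,58],[27,-77,0,58],[27,-77,0,58]]]' 0.1
python3 - <<'E'
from h import *
s=r.sense();o=s['orientation'];print(s['eef_pos'],(o[2]-o[0])%360,s['joint_positions'])
c=cam('wrist','w9')
px=c['pixels'].astype(int); m=(px[...,0]>180)&(px[...,1]<70)&(px[...,2]<70); ys,xs=np.nonzero(m); print(len(xs),xs.mean(),ys.mean())
E
```

```text
time: 21.05
eef_pos: [0.5599, -0.0575, 0.1897]
orientation: [56.5, 89.6, -158.1]
ft_force: [0.3, -0.9, 0.7]
opening: 0.0385
[ 0.55987299 -0.05747509  0.18965111] 145.33454664243845 [-12.33109737  11.26080167 -12.50442833  66.54829067  -0.21294899
 -67.66506139]
229 280.2489082969432 232.94323144104803
```

View pics/w9.png

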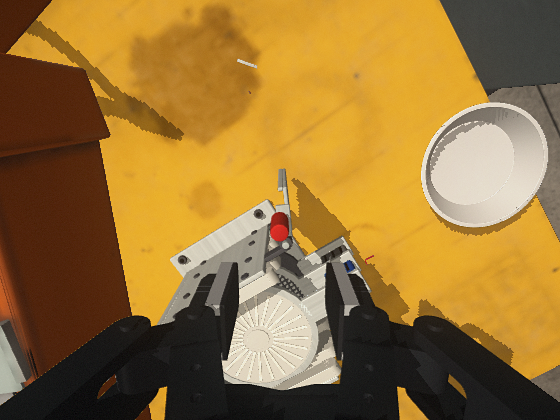

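```bash
python3 - <<'E'
from h import *
c=cam('wrist'); print(atz(c,(280,233),.127), proj(c,[.5605,-.0577,.127]))
E
python3 -m pendant '[[[0.5,0,-25,0],[0.5,0,-55,0],[0.5,0,-72,0],[0.5,0,-77.5,0],[0.5,0,-77.5,0],[0.5,0,-77.5,0]]]'; python3 -m pendant '[[[0,0,0,0],[0,0,0,0],[0,0,0,0],[0,0,0,0]]]' 1
```

```text
[ 0.5603637  -0.05758142  0.127     ] [[279.70833396 232.96966991]]
time: 21.9
eef_pos: [0.5616, -0.0577, 0.1138]
orientation: [78.3, 89.7, -136.4]
ft_force: [-0.3, 0.4, 0.8]
opening: 0.0386
time: 22.4
eef_pos: [0.5623, -0.0578, 0.1149]
orientation: [101.0, 89.8, -113.6]
ft_force: [-0.7, 0.1, 5.6]
opening: 0.0085
```

```bash
python3 - <<'E'
from h import *
s=r.sense();print(s['ft_force'],s['opening'],s['eef_pos'])
c=cam('wrist','w10')
i=cv2.cvtColor(c['pixels'],cv2.COLOR_RGB2BGR)[140:400,180:400]; i1=cv2.resize(i,None,fx=2.2,fy=2.2)
cv2.imwrite('pics/w10c.png',i1)
c=cam('side')
i=cv2.cvtColor(c['pixels'],cv2.COLOR_RGB2BGR)[150:240,230:340]; cv2.imwrite('pics/s10c.png',cv2.resize(i,None,fx=6,fy=6,interpolation=cv2.INTER_CUBIC))
E
```

```text
[-0.66681156  0.11364774  5.56617665] 0.008522030527710419 [ 0.56234255 -0.05776002  0.11494992]
```

View pics/w10c.png

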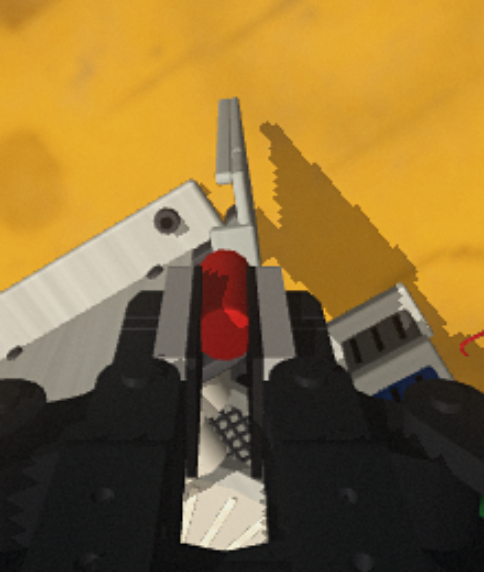

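View pics/s10c.png

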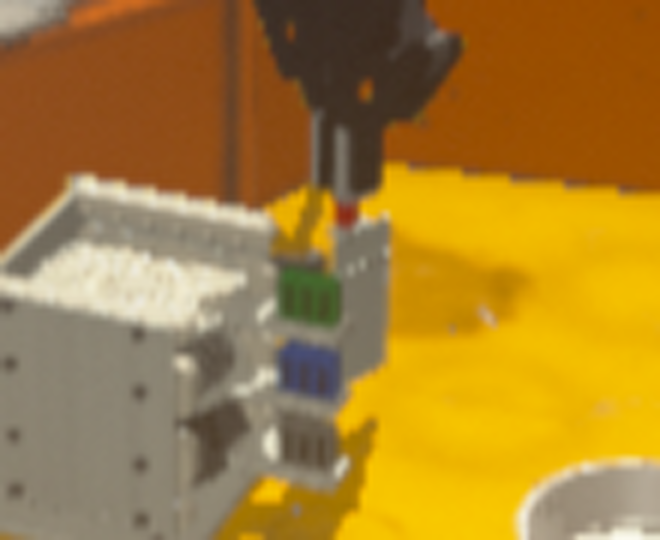

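```bash
python3 - <<'E'
from h import *
def P(d):
    th=np.radians(d); rel=22*np.array([-np.sin(th),np.cos(th)])+2*np.array([-np.cos(th),-np.sin(th)])
    return W(-60+rel[0],-56+rel[1],0)*1e3
for d in range(148,-1,-8): print(d,np.round(P(d)-P(148),1),np.round(P(d)-P(68),1),d-148,d-68)
print(P(0)-P(68))
E
```

```text
148 [0. 0. 0.] [ 10.  -26.6   0. ] 0 80
140 [-2.6  1.7  0. ] [  7.4 -24.9   0. ] -8 72
132 [-4.9  3.7  0. ] [  5.1 -22.9   0. ] -16 64
124 [-6.9  6.1  0. ] [  3.1 -20.5   0. ] -24 56
116 [-8.5  8.7  0. ] [  1.4 -17.9   0. ] -32 48
108 [-9.8 11.5  0. ] [  0.1 -15.1   0. ] -40 40
100 [-10.7  14.4   0. ] [ -0.7 -12.2   0. ] -48 32
92 [-11.2  17.5   0. ] [-1.2 -9.1  0. ] -56 24
84 [-11.2  20.6   0. ] [-1.2 -6.   0. ] -64 16
76 [-10.8  23.6   0. ] [-0.8 -3.   0. ] -72 8
68 [-10.   26.6   0. ] [0. 0. 0.] -80 0
60 [-8.7 29.4  0. ] [1.2 2.8 0. ] -88 -8
52 [-7.1 32.   0. ] [2.8 5.5 0. ] -96 -16
44 [-5.2 34.4  0. ] [4.8 7.8 0. ] -104 -24
36 [-2.9 36.5  0. ] [7.1 9.9 0. ] -112 -32
28 [-0.4 38.3  0. ] [ 9.6 11.7  0. ] -120 -40
20 [ 2.4 39.6  0. ] [12.4 13.   0. ] -128 -48
12 [ 5.3 40.6  0. ] [15.3 14.   0. ] -136 -56
4 [ 8.3 41.2  0. ] [18.3 14.6  0. ] -144 -64
[19.84864596 14.71105769  0.        ]
```

```bash
python3 -m pendant '[[[-3,2,-1,-8],[-5,4,-1,-16],[-7,6,-1,-24],[-9,9,-1,-32],[-10,11.5,-1,-40],[-11,14.5,-1,-48],[-11.5,17.5,-1,-56],[-11.5,20.5,-1,-64],[-11,23.5,-1,-72],[-10,26.5,-1,-80]]]'
python3 - <<'E'
from h import *
s=r.sense();o=s['orientation'];print(s['eef_pos'],(o[2]-o[0])%360,s['joint_positions'],s['ft_torque'])
c=cam('side')
i=cv2.cvtColor(c['pixels'],cv2.COLOR_RGB2BGR)[150:240,230:340]; cv2.imwrite('pics/s11c.png',cv2.resize(i,None,fx=6,fy=6,interpolation=cv2.INTER_CUBIC))
E
```

```text
time: 23.75
eef_pos: [0.5492, -0.033, 0.1149]
orientation: [136.5, 89.4, -158.5]
ft_force: [-10.3, -4.8, 12.7]
opening: 0.0085
[ 0.54915202 -0.03301812  0.11486665] 65.03190986136815 [-10.00263528  13.78735792 -19.08012462  57.65609705  -0.32113351
  14.96692216] [-0.88209685  2.14268643 -0.14050227]
```

View pics/s11c.png

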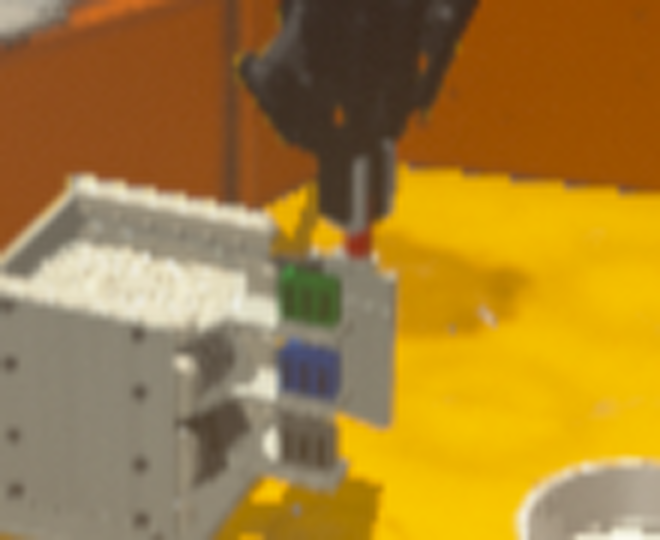

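```bash
python3 -m pendant '[[[1,3,0,-8],[2,6,0,-16],[4,8.5,0,-24],[6,10.5,0,-32],[8.5,12.5,0,-40],[11,14,0,-48],[14,15.5,0,-56],[17,16,0,-64],[20,16.5,0,-70],[20,16.5,0,-70]]]'
python3 - <<'E'
from h import *
s=r.sense();o=s['orientation'];print(s['eef_pos'],(o[2]-o[0])%360,s['joint_positions'],s['ft_torque'], W(-62,-34,0))
c=cam('side')
i=cv2.cvtColor(c['pixels'],cv2.COLOR_RGB2BGR)[150:240,230:340]; cv2.imwrite('pics/s12c.png',cv2.resize(i,None,fx=6,fy=6,interpolation=cv2.INTER_CUBIC))
c=cam('scene')
i=cv2.cvtColor(c['pixels'],cv2.COLOR_RGB2BGR)[160:270,220:350]; cv2.imwrite('pics/c12c.png',cv2.resize(i,None,fx=5,fy=5,interpolation=cv2.INTER_CUBIC))
E
```

```text
time: 25.05
eef_pos: [0.5674, -0.0164, 0.115]
orientation: [150.0, 89.3, 144.8]
ft_force: [-4.0, -0.5, 4.5]
opening: 0.009
[ 0.56736586 -0.01641433  0.11495348] 354.76863564017094 [ -8.35607292  15.47973128 -16.82029748  58.36482132   0.33687116
  86.87333692] [-0.09028338  0.94562254 -0.1287133 ] [ 0.57049432 -0.01559709  0.        ]
```

View pics/s12c.png

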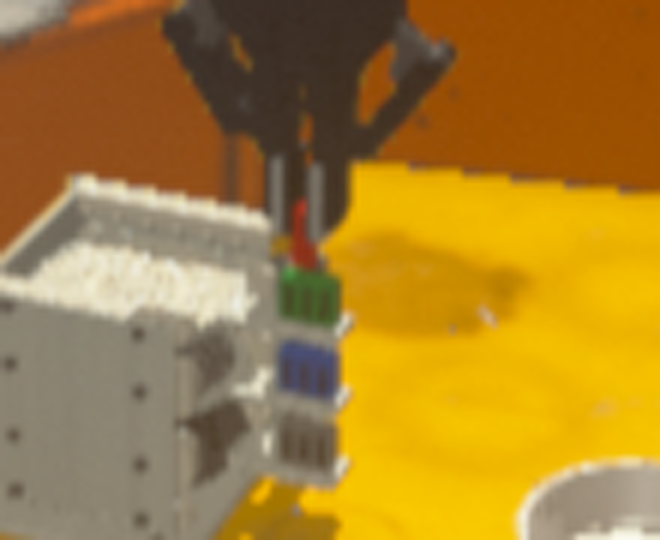

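View pics/c12c.png

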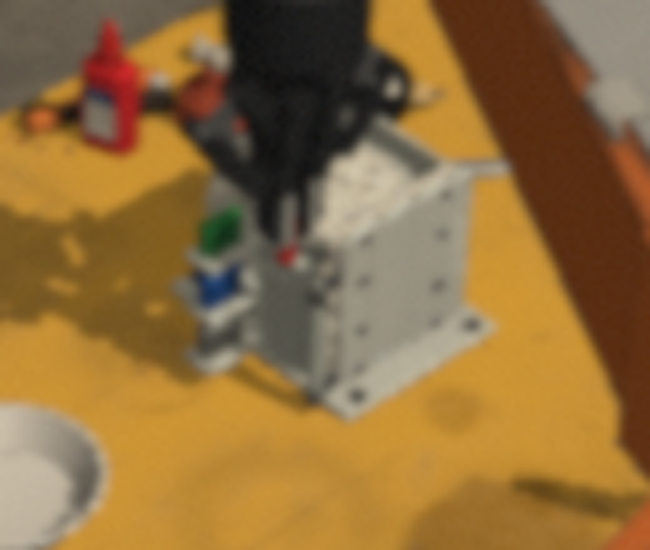

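```bash
python3 -m pendant '[[[2,0,0,-1],[4,0,0,-2],[6,0.5,0,-3],[8,0.5,0,-3],[8,0.5,0,-3]]]'; python3 - <<'E'
from h import *
s=r.sense();print(s['eef_pos'],s['ft_force'],s['opening'])
E
```

```text
time: 25.78
eef_pos: [0.5691, -0.0162, 0.1148]
orientation: [172.1, 88.6, 163.8]
ft_force: [-15.5, -1.0, 15.8]
opening: 0.0091
[ 0.5691299  -0.01622969  0.1148109 ] [-15.48672952  -0.96142606  15.77109134] 0.00905230448288848
```

```bash
python3 -m pendant '[[[0,0,0,0],[0,0,0,0],[0,0,0,0]]]' 0.3; python3 -m pendant '[[[0,0,10,0],[0,0,40,0],[-10,0,70,10],[-20,20,85,20],[-30,40,90,30],[-40,40,90,40],[-50,40,90,50],[-55,40,90,60],[-60,40,90,70],[-60,40,90,80]]]'
python3 - <<'E'
from h import *
L=cass()[:2]
for z in (16,52,88): L.append(([W(-93,-5,z+27),W(-67,-5,z+27),W(-67,5,z+27),W(-93,5,z+27),W(-93,-5,z+27)],(255,0,255)))
for th in (0,.17):
  e=np.array([-np.sin(th),np.cos(th)])*44
  L.append(([W(-60,-56,98),W(-60+e[0],-56+e[1],98)],(0,255,0)))
over(cam('side'),L,(220,160,110,90),6,'s13o')
over(cam('scene'),L,(220,160,110,90),6,'c13o')
over(cam('wrist'),L,(100,100,360,300),2,'w13o')
s=r.sense();print(s['eef_pos'],s['joint_positions'])
E
```

```text
time: 26.15
eef_pos: [0.5699, -0.0163, 0.1148]
orientation: [171.3, 88.7, 163.0]
ft_force: [-0.5, 0.4, -0.0]
opening: 0.03
time: 27.4
eef_pos: [0.5102, 0.0238, 0.2057]
orientation: [174.3, 88.8, -113.6]
ft_force: [-0.6, -0.1, -0.5]
opening: 0.0297
[0.51044248 0.02378047 0.20552735] [ -3.91157296   5.56170564 -17.21829043  67.64700203  -1.17160956
  14.51881049]
```

View pics/s13o.png

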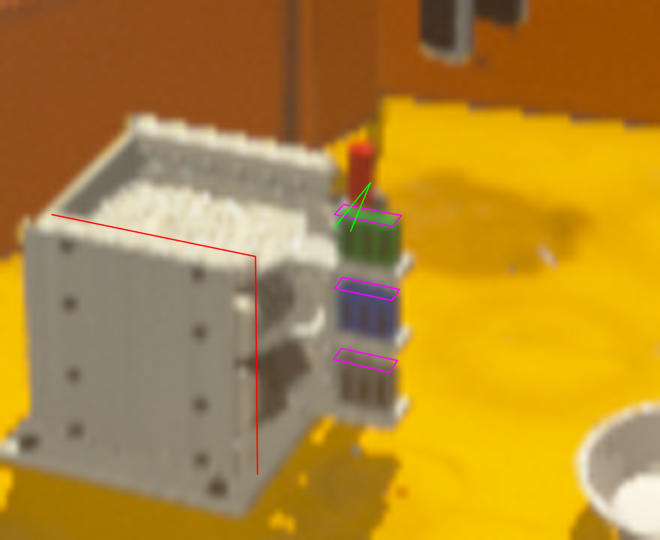

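View pics/c13o.png

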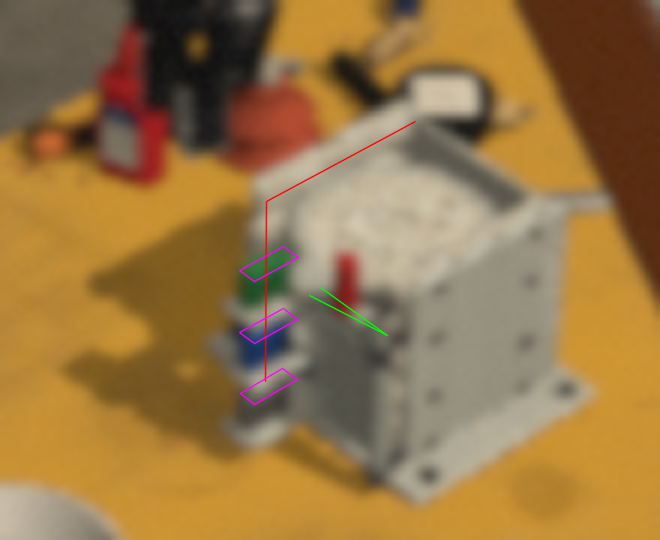

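View pics/w13o.png

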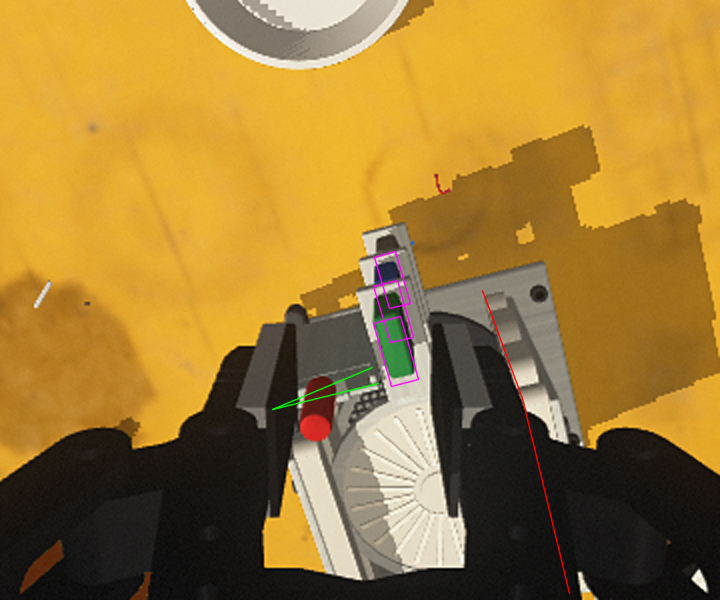

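```bash
python3 - <<'E'
from h import *
c=cam('wrist','w14')
px=c['pixels'].astype(int); m=(px[...,0]>190)&(px[...,1]<70)&(px[...,2]<70)
n,l,st,ce=cv2.connectedComponentsWithStats(m.astype(np.uint8)); i=1+np.argmax(st[1:,4]); print(st[i],ce[i])
def loc(p): 
    d=p-O; return np.round([d@ex*1e3,d@ey*1e3,p[2]*1e3],1)
print('post',loc(atz(c,ce[i],.127)))
rc,n=blob(c,'green'); print(rc,loc(atz(c,rc[0],.115)))
print('plate end',loc(atz(c,(100+377/2,100+383/2),.098)))
cs=[cam('scene'),cam('side')]; uv=[]
for k,q in zip(('scene','side'),cs):
    d=r.trace(k,'keeper_post')[0]; print(k,d['confidence'],d['xy'],d['region'].sum(),proj(q,W(-62,-34,112.5)))
    uv.append(d['xy'])
print(loc(tri(cs,uv)))
i=cv2.cvtColor(c['pixels'],cv2.COLOR_RGB2BGR)[200:340,220:340]; cv2.imwrite('pics/w14c.png',cv2.resize(i,None,fx=4,fy=4,interpolation=cv2.INTER_CUBIC))
E
```

```text
[527 270  30  26 278] [537.50719424 285.05755396]
post [-36.2 157.3 127. ]
((296.8257141113281, 270.2522888183594), (36.7805290222168, 14.080047607421875), 73.3007583618164) [-84.3   0.5 115. ]
plate end [-60.1 -12.4  98. ]
scene 0.67 [276.1, 220.9] 354 [[278.00942412 207.46742185]]Traceback (most recent call last):
  File "<stdin>", line 12, in <module>
IndexError: list index out of range
```

```bash
python3 - <<'E'
from h import *
c=cam('wrist')
def loc(p): 
    d=p-O; return np.round([d@ex*1e3,d@ey*1e3,p[2]*1e3],1)
print('post',loc(atz(c,(259,313.5),.127)))
i=cv2.cvtColor(c['pixels'],cv2.COLOR_RGB2BGR)[200:340,220:340]; cv2.imwrite('pics/w14c.png',cv2.resize(i,None,fx=4,fy=4,interpolation=cv2.INTER_CUBIC))
E
```

```text
post [-65.  -32.8 127. ]
```

View pics/w14c.png

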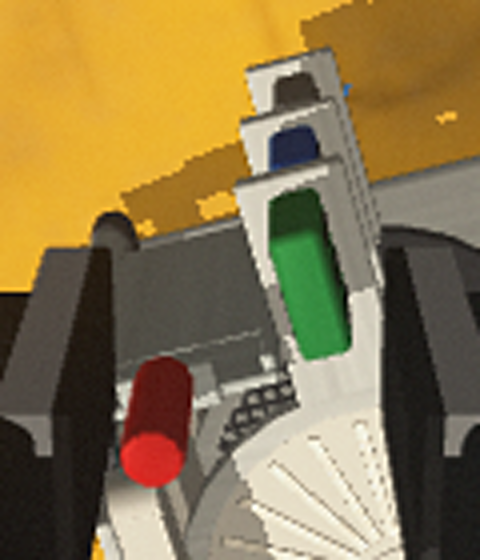

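```bash
python3 -m pendant '[[[10,-5,25,2],[30,-10,45,4],[60,-20,50,6],[90,-30,50,8],[110,-40,50,10],[110,-40,50,12],[110,-40,50,12]]]'
python3 - <<'E'
from h import *
c=cam('wrist','w15')
L=cass()
for z in (88,): L.append(([W(-93,-5,z+27),W(-67,-5,z+27),W(-67,5,z+27),W(-93,5,z+27),W(-93,-5,z+27)],(255,0,255)))
for th in (0,.17):
  e=np.array([-np.sin(th),np.cos(th)])*44
  L.append(([W(-60,-56,98),W(-60+e[0],-56+e[1],98)],(0,255,0)))
p=proj(c,W(-60,-30,98))[0]; print(p)
x,y=int(max(0,p[0]-100)),int(max(0,p[1]-70)); over(c,L,(x,y,200,150),4,'w15o')
print(x,y,c['pixels'].shape)
E
```

```text
time: 28.72
eef_pos: [0.6193, -0.016, 0.2545]
orientation: [167.8, 88.7, -108.6]
ft_force: [-0.5, 0.2, 0.3]
opening: 0.0297
[284.77322184 141.65571993]
184 71 (420, 560, 3)
```

View pics/w15o.png

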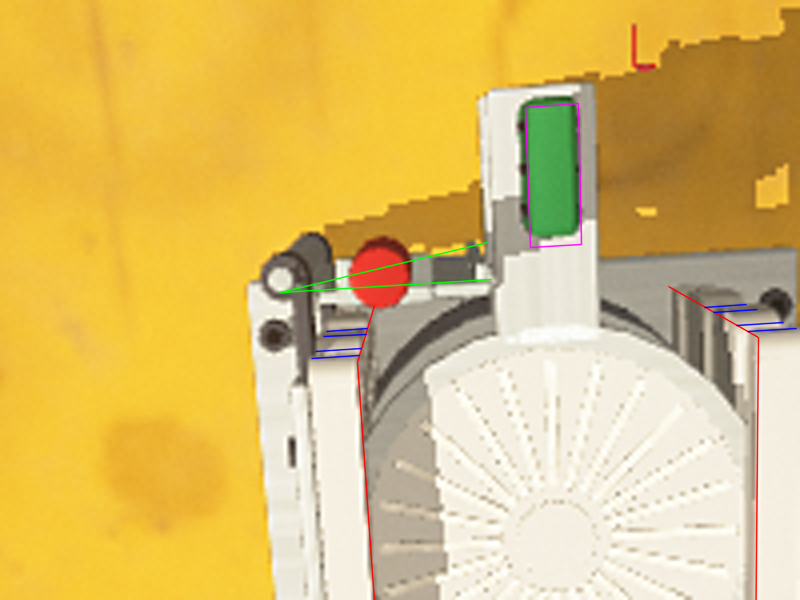

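```bash
python3 - <<'E'
from h import *
s=r.sense(); print(s['time'],s['eef_pos'],s['ft_force']); print(r.hand_in())
E
```

```text
28.775 [ 0.61921539 -0.01592395  0.25468789] [-0.00639658  0.30007142  0.10524017]
the job is handed in; nothing more can be done
None
```

I put the wire-mesh disc fully home in the middle slot and the felt disc fully home in the top slot. I then let go of both, swung the keeper plate shut by its post, and handed the job in at about 28.8 s of the 72 s. The hand-in gave no verdict.

**Discs:** Each disc was pushed until it met the back plate, at about 4 N for the mesh and 8 N for the felt. In the last pictures the grey, blue and green tabs stand in line above one another. The felt tab is within about 2 mm of its expected home position.

**Keeper:** I pushed the post until it stopped firmly, at about 15 N. In the last view from above, the plate lies along the shut line.

**Arm and other items:** The arm is clear of everything, about 0.25 m up, with near-zero force on it. It did not visibly touch the dish, tape measure, bottle or suction cup, but I did not re-measure their positions at the end.

**Checks that disagreed or failed:**
- One slanted view put the post about 3 mm short of shut, roughly 0.14 rad. The plate edge in that same view, the firm stop and the final view from above all showed it shut.
- Two automatic searches for the post failed. One picked up a different red object, and the post detector returned nothing usable from the side camera, so I used the picture overlays instead.

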